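Park a castor wheel at the top of its gutter and close the keeper

TASK

With the fingertips only, push the blue castor wheel steadily up the sloped gutter, over the crest and into the dip against the yellow end stop, so that it cannot roll back. Then push the red keeper arm round by its upright post until it lies fully across the gutter behind the wheel. Do not grip or lift the wheel, never let it run fast (no batting it, no letting it race back down), and leave the jar, the grey spare wheel and the brass fitting where they stand.

Things in the scene. Friction and masses are not known exactly. Their poses are not given: they have to be found in the camera images.
- gutter: Fixed aluminium gutter on a grey base plate 330 x 85 x 8 mm. Origin: centre of the base's underside, on the bench; x runs uphill along the gutter, y to the left looking uphill (the keeper's side), z up. Channel 34 mm wide inside, side walls 4 mm thick standing 14 mm above its floor. The floor's top is 22 mm high at x = -160, rises at 8 degrees to the crest, then dips at 12 degrees to the end stop.
- gutter_sill (a point): Uphill foot, on the channel floor, of the yellow sill that holds the wheel at the low end: at x = -128, y = 0, z = 26 mm of the gutter. The sill is 6 mm thick and 10 mm high; the wheel's rear overhangs it, and behind it the channel is empty.
- gutter_crest (a point): Crest of the channel floor: x = +85, y = 0, z = 56 mm of the gutter.
- gutter_stop (a point): Foot of the end stop's face on the channel floor, at the bottom of the dip: x = +145, y = 0, z = 44 mm of the gutter. The stop is a yellow upright plate 42 mm wide, its top 88 mm above the bench.
- wheel_center (a point): Centre of the loose blue castor wheel with white hubs: hard nylon, friction about 0.3, 60 mm diameter, 28 mm wide, about 110 g, axle level across the gutter. In the gutter's axes its centre starts at x = -110, y = 0, z = 59 mm, resting on the sill; it is 86 mm high over the crest; at home in the dip against the stop it lies at x = +115, y = 0, z = 81 mm and stays by itself.
- keeper (a joint): Angle (rad) of the red keeper arm. 0 = swung fully out: pointing downhill, 20 degrees away from the gutter; grows counter-clockwise from above; 0.35 = parallel to the gutter, outside it; 1.92 = hard stop, square across the gutter (along its -y). Starts at 0 to 0.35; friction holds it where left (0.5 N at the post moves it). Across the gutter it would block the wheel's way.
- keeper_pivot (a point): On the keeper's vertical pivot axis, level with the arm's top: x = +73, y = +45, z = 85 mm of the gutter. The arm is a bar 10 mm wide and 10 mm high (75 to 85 mm above the bench), reaching 85 mm from the pivot to the post's axis.
- keeper_post (a point): Point on the axis of the red upright post (12 mm diameter) at the outer end of the keeper arm, 85 mm from the pivot axis. The post's top is 120 mm above the bench, 12 mm above this point, and 35 mm above the arm's top.
- jar: Bystander: glass jar with white lid, 56 mm diameter, 75 mm tall; origin at the centre of its underside.
- spare: Bystander: grey spare wheel lying flat, 60 mm diameter, 28 mm high, 16 mm bore; origin at the centre of its underside.
- fitting: Bystander: brass hose fitting standing upright, 32 mm diameter, 48 mm tall; origin at the centre of its underside.
Things that resemble listed ones, but are neither listed nor needed, are in the scene too. Leave any orange or turquoise look-alike of the part that bears wheel_center alone.

How it is judged:
On the way, in this order (a step that is already met when the one before it is completed fails the run):
1. the wheel lies at home in the dip against the end stop, at rest, with the keeper still open (x of wheel_center in the frame of gutter between 0.108 and 0.122 m and y of wheel_center in the frame of gutter between -0.01 and 0.01 m and z of wheel_center in the frame of gutter between 0.072 and 0.088 m and linear speed of wheel below 0.05 m/s and value of joint keeper below 1.2 rad), for 0.2 s.
2. the keeper is swung fully across behind the wheel (x of wheel_center in the frame of gutter between 0.108 and 0.122 m and y of wheel_center in the frame of gutter between -0.01 and 0.01 m and z of wheel_center in the frame of gutter between 0.072 and 0.088 m and value of joint keeper above 1.8 rad), for 0.2 s.
At the end, for the whole second after the job is handed in: The wheel rests in the dip against the end stop (centre 108 to 122 mm uphill of the gutter's origin, within 10 mm of the middle, 72 to 88 mm high, slower than 20 mm/s), the keeper is within 0.12 rad of square across, and the three bystanders are within 20 mm of where they stood (all of step 2 and linear speed of wheel below 0.02 m/s and distance of each of jar, spare, fitting from where it was at the start of the episode below 0.02 m); the robot touches nothing.
It fails at once if the wheel is lifted clear of the gutter (z of wheel_center in the frame of gutter above 0.099 m or (x of wheel_center in the frame of gutter below -0.02 m and z of wheel_center in the frame of gutter above 0.084 m)).
It fails at once if the wheel leaves the gutter (y of wheel_center in the frame of gutter above 0.02 m or y of wheel_center in the frame of gutter below -0.02 m or x of wheel_center in the frame of gutter below -0.14 m).
It fails at once if the wheel runs fast: batted, or racing back down (faster than 0.5 m/s) (linear speed of wheel above 0.5 m/s).
It fails at once if the wheel is gripped or rammed (more than 30 N from the fingers) (contact force between the fingers and wheel above 30 N).
It fails at once if a bystander is shifted more than 20 mm or tipped over (distance of any of jar, spare, fitting from where it was at the start of the episode above 0.02 m or angle between any of jar, spare, fitting's own z axis and vertical above 0.5 rad).
It also fails if it takes over 54 s, if anything falls off the work surface, if the arm or the gripper's body presses on something with over 40 N, if the wrist force passes 120 N, or if a joint passes its speed limit or range.

ROBOT

A 6-joint arm with a two-finger parallel gripper is mounted at the origin on the work surface. World frame = base frame: x ahead of the robot, y to its left, z up, the work surface at z = 0. Lengths are in m, angles in rad, forces in N, time in s.
With the tool pointing down it reaches from about 0.375 to 0.975 m from the base axis. Payload 3.8 kg.
Tool frame: the origin (TCP) lies at the very end of the fingers, on their centre line; the grasp point (between the pads) lies behind it (bot.tcp_to_grasp is the y of the grasp point in the tool frame, in m); y points along the fingers, z is the direction in which the jaws open and shut, and the axes are right-handed (so a half turn about y gives the same grasp; the last joint's range is limited). The gripper opens to 85 mm and grips with 20 to 120 N. Pads are 22 mm wide; open, the fingers measure 114 mm over their backs; the gripper's body (76 mm by 85 mm) begins 54 mm behind the grasp point. The pads swing forward as they close: fully open they stand 13 mm farther back than shut.
Start: joints at [1.183, 0.264, 1.604, -0, 1.274, -0.037], TCP at [0.232, 0.634, 0.231] pointing down, gripper open.
Joint ranges: [-2.63, 2.63], [-0.94, 2.18], [0.31, 2.57], [-1.31, 4.45], [0, 2.66], [-2.55, 2.55]. Speed limits (rad/s): [2.57, 2.57, 3.14, 3.14, 3.14, 3.14].

INTERFACE

Orientations are given as a rotation vector (axis times angle).
In Python, from workcell import bot, optics, workorder gives the robot as it stands.
- The arm moves only by the shell command python3 -m handwheel 'ROWS' [FORCE]. ROWS is JSON, a list of rows, each a list of 7 numbers: the shift along the tool's x, y, z in m, then the turn, a rotation vector about the tool's x, y, z in rad, then the opening, from 0 (shut) to 1 (fully open). A call has 1 to 8 rows; each row shifts and turns the commanded pose from where the row before left it, along the tool's axes as they then stand; what a row does not reach is not made up. A row lasts 1/8 s, in which the tool goes at most 62.5 mm and 10.7 degrees, less where a joint would pass 70% of its speed; a pose out of reach is approached as far as the arm can. A call with a gripper value outside its range is refused whole. The fingers move at their own pace and stop on an object; FORCE is the grip in N (left out, the last holds). Time passes only in rows, so rows that do not move let the fingers close. It gives the time, the measured TCP pose, the force and the opening at its end, in the units of the state.
- bot.read_state(): the state, without advancing time (a new reading comes with each control period).
- optics.read_camera(name): name is "scene" or "side" or "wrist"; returns a dict with "image" (480x640x3 uint8, red, green, blue), "z_map" (480x640 float32, m along the optical axis (not along the pixel's ray), 0 where there is no reading), "mtx" (3x3 intrinsics, pixels), "world_from_camera" (4x4, takes a point from camera to world coordinates); the wrist camera has in their place "hand_eye" (4x4, takes a point from camera to tool coordinates, whose origin is the TCP and whose axes are the tool frame's). Camera axes: x right, y down, z forward; pixel columns grow to the right and rows downward; lengths in m; the calibration is good to about 2 mm. A picture is of the moment at which its call begins: read the wrist's pose just before it.
- workorder.finish_job(): hands the job in, once; it reports no verdict.
The state is a dict: "time": time; "q": joint angles; "joint_vel": joint speeds; "joint_torque": joint torques, N m; "tool_pos": TCP position; "tcp_rot": TCP orientation; "wrist_force": force on the tool from outside, world axes, zero at the start; "torque": the same for the moment, N m; "width": opening from 0.0 (shut) to 1.0 (fully open).
Only numpy, scipy, OpenCV 4.12 (cv2) and the standard library are available. Lean on these libraries where they do the work, as an engineer would, in place of code of your own. Each camera call takes 0.05 s, during which the arm holds its last target.

## Working session

There is one attempt and no reset: what is moved stays moved. The work goes in short steps, Python scripts to look and compute and a shell command to move; the robot and the scene stay as the last step left them, time stands still between calls to the robot, and variables do not carry over. Pictures are saved under pics/ and viewed, and the job is handed in when it is done.

```bash
ls; mkdir -p pics
python3 - <<'E'
from workcell import bot, optics, workorder
import cv2, numpy as np
s=bot.read_state(); print(s); print(bot.tcp_to_grasp)
for n in("scene","side","wrist"):
    c=optics.read_camera(n); cv2.imwrite(f"pics/{n}0.png",c["image"][:,:,::-1]); print(n,c["mtx"]); print(np.round(c.get("world_from_camera",c.get("hand_eye")),4))
    np.savez(f"{n}0.npz",**c)
E
```

```text
pics
{'time': 0.0, 'q': array([ 1.18310682e+00,  2.64783904e-01,  1.60538766e+00,  4.58516274e-05,
        1.27370554e+00, -3.68992952e-02]), 'joint_vel': array([-6.71424676e-04,  5.74237506e-05,  3.68995576e-04,  4.33561312e-04,
        6.53725705e-04,  6.75136341e-05]), 'joint_torque': array([ 2.40335838e-03, -5.15111625e+01, -3.67323303e+01,  3.38755844e-04,
        1.27607936e-02, -3.83983729e-05]), 'tool_pos': array([0.23166402, 0.63321272, 0.22993394]), 'tcp_rot': array([-1.55544099,  0.2757626 , -0.27493549]), 'wrist_force': array([ 0.05686196, -0.95767098, -0.08598797]), 'torque': array([ 0.01920579, -0.01136104, -0.01027655]), 'width': 0.9976143804965827}
-0.0187
scene [[540.76556015   0.         318.19299468]
 [  0.         540.76556015 244.46971243]
 [  0.           0.           1.        ]]
[[ 0.8226  0.3539 -0.4451  0.9871]
 [ 0.5686 -0.5196  0.6378 -0.5686]
 [-0.0056 -0.7777 -0.6286  0.6161]
 [ 0.      0.      0.      1.    ]]
side [[605.48930498   0.         316.05095052]
 [  0.         605.48930498 243.61856232]
 [  0.           0.           1.        ]]
[[ 0.8045 -0.3377  0.4886  0.1611]
 [-0.5939 -0.461   0.6594 -0.6117]
 [ 0.0026 -0.8206 -0.5714  0.6081]
 [ 0.      0.      0.      1.    ]]
wrist [[424.64925304   0.         314.23587086]
 [  0.         424.64925304 239.63383062]
 [  0.           0.           1.        ]]
[[ 3.000e-04  9.497e-01  3.132e-01 -8.150e-02]
 [ 1.100e-03 -3.132e-01  9.497e-01 -1.430e-01]
 [ 1.000e+00  1.000e-04 -1.200e-03 -2.000e-04]
 [ 0.000e+00  0.000e+00  0.000e+00  1.000e+00]]
```

View pics/scene0.png

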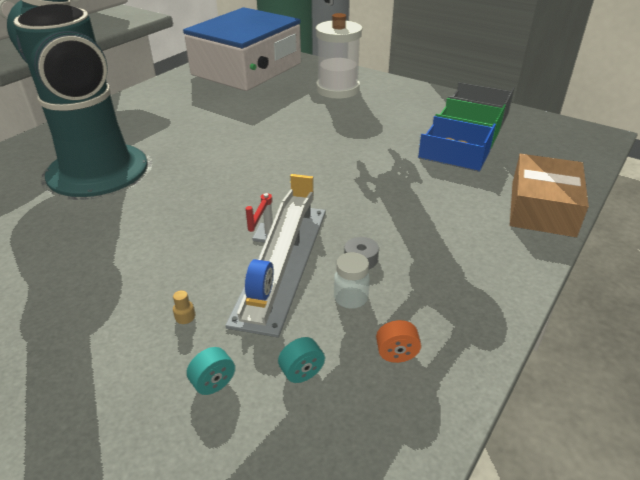

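View pics/side0.png

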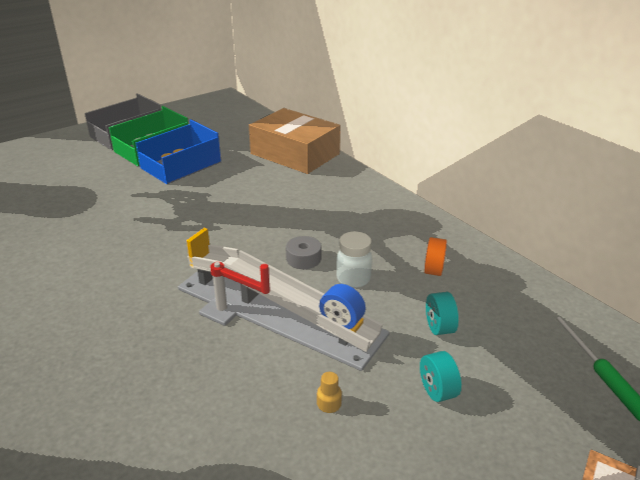

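View pics/wrist0.png

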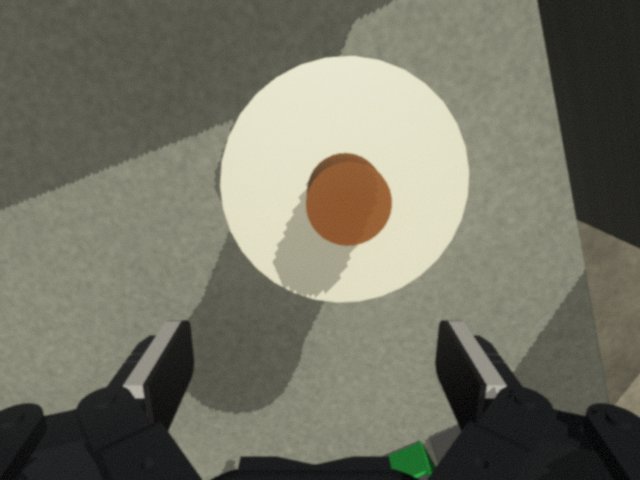

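The scene view shows the blue wheel at about (260,280), the yellow stop at (302,185), the red post at (250,217), the jar at (352,280), the grey spare at (361,250) and the brass fitting at (183,307). In the side view the wheel is at (342,308), the post at (265,278) and the stop at (199,245).

```bash
cat > h.py <<'E'
import numpy as np, cv2
def cloud(c):
    z=c["z_map"]; K=c["mtx"]; v,u=np.mgrid[:480,:640]
    P=np.stack([(u-K[0,2])/K[0,0]*z,(v-K[1,2])/K[1,1]*z,z],-1)
    T=c["world_from_camera"]; W=P@T[:3,:3].T+T[:3,3]; W[z==0]=np.nan; return W
def ray(c,u,v,h):
    K=c["mtx"];T=c["world_from_camera"];d=T[:3,:3]@np.array([(u-K[0,2])/K[0,0],(v-K[1,2])/K[1,1],1]);o=T[:3,3]
    return o+d*(h-o[2])/d[2]
def masks(im):
    H=cv2.cvtColor(im,cv2.COLOR_RGB2HSV)
    r={}
    h,s,v=[H[...,i].astype(int) for i in range(3)]
    r["blue"]=(h>105)&(h<125)&(s>150)&(v>70)
    r["red"]=((h<4)|(h>174))&(s>170)&(v>80)
    r["yellow"]=(h>15)&(h<26)&(s>150)&(v>120)
    return r
E
python3 - <<'E'
from h import *
for n in("scene","side"):
    c=dict(np.load(n+"0.npz")); W=cloud(c); M=masks(c["image"])
    for k,m in M.items():
        nb,l,st,ce=cv2.connectedComponentsWithStats(m.astype(np.uint8))
        for i in range(1,nb):
            if st[i,4]>60:
                p=W[l==i]; p=p[~np.isnan(p[:,0])]
                print(n,k,st[i],np.round(ce[i]),"med",np.round(np.median(p,0),3),"min",np.round(np.percentile(p,2,axis=0),3),"max",np.round(np.percentile(p,98,axis=0),3))
    g=(W[...,2]>0.004)&(W[...,2]<0.0125)
    nb,l,st,ce=cv2.connectedComponentsWithStats(g.astype(np.uint8))
    for i in np.argsort(-st[1:,4])[:5]+1:
        p=W[l==i][:,:2].astype(np.float32); print(n,"base",st[i],cv2.minAreaRect(p))
E
```

```text
scene blue [ 213    9   83   34 1152] [254.  25.] med [-0.056  0.633  0.139] min [-0.177  0.501  0.137] max [0.005 0.733 0.141]
scene blue [187  23  21  10  73] [198.  28.] med [-0.177  0.517  0.139] min [-0.197  0.494  0.137] max [-0.149  0.555  0.141]
scene blue [ 420  116   75   54 2717] [457. 143.] med [0.626 0.459 0.036] min [0.551 0.441 0.006] max [0.695 0.554 0.063]
scene blue [246 260  23  38 607] [256. 278.] med [ 0.574 -0.142  0.081] min [ 0.557 -0.154  0.054] max [ 0.589 -0.113  0.09 ]
scene red [254 196  12  25  82] [259. 209.] med [ 0.473 -0.006  0.085] min [ 0.456 -0.035  0.083] max [0.486 0.023 0.087]
scene yellow [291 175  21  21 331] [301. 184.] med [0.474 0.113 0.072] min [0.457 0.106 0.048] max [0.489 0.121 0.088]
scene yellow [246 299  20   7  82] [256. 302.] med [ 0.576 -0.146  0.036] min [ 0.563 -0.151  0.031] max [ 0.588 -0.139  0.038]
scene base [ 226  208  100  128 2740] ((0.5291292667388916, -0.022202178835868835), (0.08493784070014954, 0.3337823748588562), 21.47634506225586)
scene base [  45  145  103   51 1190] ((0.019406113773584366, -0.011883527040481567
[... 1091 characters left out ...]
9]
side base [ 178  271  212   99 4869] ((0.5119592547416687, -0.029846325516700745), (0.09282508492469788, 0.33593040704727173), 27.599517822265625)
side base [584 450  56  30 800] ((0.6768456101417542, -0.47813403606414795), (0.04381980001926422, 0.054950639605522156), 26.512588500976562)
side base [473  45 167  58 497] ((1.7502613067626953, 0.395471453666687), (0.5782015323638916, 0.0264670941978693), 89.51612854003906)
side base [ 90 134 131  50 429] ((0.552081823348999, 0.5726443529129028), (0.13028022646903992, 0.346332311630249), 32.51638412475586)
side base [342   4 130  44 321] ((1.7521493434906006, 1.0238187313079834), (0.02387339435517788, 0.6710664629936218), 0.27508270740509033)
```

```bash
cat >> h.py <<'E'
from scipy.spatial.transform import Rotation as R
C=np.array([0.529,-0.022]); YAW=np.deg2rad(111.5)
u=np.array([np.cos(YAW),np.sin(YAW)]); v=np.array([-u[1],u[0]])
def g2w(x,y): return C+x*u+y*v
def w2g(p): d=np.asarray(p)[...,:2]-C; return np.stack([d@u,d@v],-1)
def st():
    from workcell import bot
    s=bot.read_state(); A=R.from_rotvec(s["tcp_rot"]).as_matrix(); return s,A
E
python3 - <<'E'
from h import *
s,A=st(); print("tool axes cols\n",A.round(3), "tcp gutter",w2g(s["tool_pos"]))
for n in("scene","side"):
    c=dict(np.load(n+"0.npz")); W=cloud(c); M=masks(c["image"])
    h=cv2.cvtColor(c["image"],cv2.COLOR_RGB2HSV).astype(int)
    red=((h[...,0]<5)|(h[...,0]>172))&(h[...,1]>130)
    g=w2g(W); ing=(abs(g[...,0])<.2)&(abs(g[...,1])<.12)
    for nm,m in (("post",red&ing&(W[...,2]>.093)),("arm",red&ing&(W[...,2]>.07)&(W[...,2]<.09)),("posttop",red&ing&(W[...,2]>.117)),("stop",M["yellow"]&ing&(W[...,2]>.05)),("blue",M["blue"]&ing),
      ("stoptop",M["yellow"]&ing&(W[...,2]>.085)),("sill",M["yellow"]&ing&(W[...,2]<.045)&(g[...,0]<-.1)&(abs(g[...,1])<.03))):
        q=np.c_[g[m],W[m][:,2]]
        if len(q): print(n,nm,len(q),np.round(q.mean(0),4),q.min(0).round(3),q.max(0).round(3))
    # bystanders
    m=(W[...,2]>.005)&(W[...,2]<.2)&~((abs(g[...,0])<.17)&(abs(g[...,1])<.08))&(abs(g[...,0])<.25)&(abs(g[...,1])<.22)
    nb,l,stt,ce=cv2.connectedComponentsWithStats(m.astype(np.uint8))
    for i in range(1,nb):
        if stt[i,4]>80:
            q=np.c_[g[l==i],W[l==i][:,2]]; print(n,"obj",ce[i].round(),q.min(0).round(3),q.max(0).round(3))
    # base long edges: line fit via minAreaRect on points restricted
    m=ing&(abs(g[...,1])<.05)&(W[...,2]>.005)&(W[...,2]<.0115)
    print(n,cv2.minAreaRect(W[m][:,:2].astype(np.float32)))
E
```

```text
tool axes cols
 [[ 0.939 -0.001  0.344]
 [-0.344 -0.002  0.939]
 [-0.    -1.    -0.002]] tcp gutter [0.71871257 0.03641218]
scene post 101 [-0.0154  0.0447  0.1083] [-0.019  0.04   0.093] [-0.007  0.052  0.121]
scene arm 214 [0.0338 0.0449 0.0843] [-0.019  0.038  0.076] [0.08  0.056 0.09 ]
scene posttop 26 [-0.0133  0.0462  0.1192] [-0.019  0.04   0.117] [-0.007  0.052  0.121]
scene stop 315 [0.1461 0.0021 0.0722] [ 0.142 -0.017  0.051] [0.151 0.021 0.09 ]
scene blue 604 [-0.125   0.0007  0.0779] [-0.14  -0.012  0.051] [-0.094  0.014  0.092]
scene stoptop 48 [0.1473 0.0022 0.087 ] [ 0.144 -0.017  0.085] [0.151 0.021 0.09 ]
scene sill 81 [-0.1323  0.0017  0.0351] [-0.136 -0.013  0.03 ] [-0.127  0.018  0.038]
scene obj [355. 271.] [-0.085 -0.161  0.005] [ 0.072 -0.102  0.077]
scene obj [183. 307.] [-0.173  0.096  0.005] [-0.14   0.127  0.05 ]
scene obj [390. 340.] [-0.18  -0.22   0.006] [-0.142 -0.185  0.062]
scene obj [301. 359.] [-0.25  -0.123  0.005] [-0.193 -0.062  0.062]
scene ((0.5257807374000549, -0.023650899529457092), (0.09151950478553772, 0.3334617614746094), 21.7204818725585
[... 405 characters left out ...]
8   0.016  0.091]
side stoptop 109 [0.1486 0.002  0.0874] [ 0.144 -0.019  0.085] [0.154 0.022 0.089]
side sill 49 [-0.132  -0.002   0.0361] [-0.134 -0.018  0.033] [-0.129  0.011  0.039]
side obj [354. 259.] [-0.083 -0.16   0.005] [-0.027 -0.103  0.078]
side obj [304. 251.] [ 0.011 -0.163  0.005] [ 0.07  -0.1    0.032]
side obj [435. 257.] [-0.179 -0.22   0.006] [-0.144 -0.185  0.062]
side obj [442. 313.] [-0.249 -0.111  0.005] [-0.19  -0.062  0.062]
side obj [425. 367.] [-0.25   0.007  0.006] [-0.233  0.028  0.06 ]
side obj [329. 392.] [-0.171  0.097  0.005] [-0.139  0.128  0.05 ]
side ((0.5244777798652649, -0.02303282916545868), (0.08672313392162323, 0.3326281011104584), 23.454195022583008)
```

The gutter pose agrees between the two views to about 1.5 mm (yaw 111.5°), and the keeper is at about 0.35 rad. I'll raise the tool, shut the fingers and travel to the low end.

```bash
sed -i 's/C=np.array.*; YAW/C=np.array([0.5276,-0.0226]); YAW/' h.py
python3 -m handwheel '[[0,-0.05,0,0,0,0,0],[0,-0.02,0,0,0,0,0],[0.04,0,-0.0415,0,0,0,0],[0.04,0,-0.0415,0,0,0,0],[0.04,0,-0.0415,0,0,0,0],[0.04,0,-0.0415,0,0,0,0],[0.04,0,-0.0415,0,0,0,0],[0.04,0,-0.0415,0,0,0,0]]'
python3 -m handwheel '[[0.04,0,-0.0415,0,0,0,0],[0.04,0,-0.0415,0,0,0,0],[0.04,0,-0.0415,0,0,0,0],[0.04,0,-0.0415,0,0,0,0],[0.04,0,-0.0415,0,0,0,0],[0.04,0,-0.0415,0,0,0,0],[0.04,0,-0.0415,0,0,0,0],[0.04,0,-0.0415,0,0,0,0]]'
python3 -m handwheel '[[0,0,0,0,0.186,0,0],[0,0,0,0,0.186,0,0],[0,0,0,0,0.186,0,0],[0,0,0,0,0.186,0,0],[0,0,0,0,0.186,0,0],[0,0,0,0,0.186,0,0],[0,0,0,0,0.186,0,0],[0,0,0,0,0.186,0,0]]'
python3 -m handwheel '[[0,0,0,0,0.186,0,0],[0,0,0,0,0.186,0,0],[0,0,0,0,0.186,0,0],[0,0,0,0,0.186,0,0],[0,0,0,0,0.186,0,0]]'
cat > w.py <<'E'
from h import *
s,A=st(); print("t",s["time"],"gutter",w2g(s["tool_pos"]).round(4),"z",s["tool_pos"][2].round(4),"w",s["width"].round(3),"F",s["wrist_force"].round(1))
yz=np.arctan2(A[1,2],A[0,2]); print("yaw err of tool z vs downhill deg",np.rad2deg((yz-(YAW+np.pi)+np.pi)%(2*np.pi)-np.pi).round(2),"down",A[:,1].round(3),"q6",s["q"][5].round(2))
E
python3 w.py
```

```text
time: 1.15
tool_pos: [0.3722, 0.3158, 0.3011]
tcp_rot: [-1.553, 0.274, -0.275]
wrist_force: [1.3, -0.8, -0.3]
width: -0.002
time: 2.15
tool_pos: [0.5587, -0.106, 0.3011]
tcp_rot: [-1.553, 0.275, -0.276]
wrist_force: [0.6, -0.1, -0.3]
width: 0.004
time: 3.15
tool_pos: [0.5581, -0.1042, 0.3009]
tcp_rot: [-1.067, 1.408, -1.408]
wrist_force: [-0.6, -0.1, -0.4]
width: -0.0
time: 3.78
tool_pos: [0.5581, -0.1041, 0.3009]
tcp_rot: [-0.375, 2.022, -2.021]
wrist_force: [0.1, -0.1, 0.7]
width: 0.0Traceback (most recent call last):
  File "w.py", line 2, in <module>
    s,A=st(); print("t",s["time"],"gutter",w2g(s["tool_pos"]).round(4),"z",s["tool_pos"][2].round(4),"w",s["width"].round(3),"F",s["wrist_force"].round(1))
                                                                                                         ^^^^^^^^^^^^^^^^
AttributeError: 'float' object has no attribute 'round'
```

```bash
sed -i 's/s\["width"\].round(3)/round(s["width"],3)/' w.py; python3 w.py
python3 - <<'E'
from workcell import optics; import cv2
for n in("side","wrist"):
    c=optics.read_camera(n); cv2.imwrite(f"pics/{n}1.png",c["image"][:,:,::-1])
E
```

```text
t 3.775 gutter [-0.087   0.0015] z 0.3009 w 0.0 F [ 0.1 -0.1  0.7]
yaw err of tool z vs downhill deg -0.49 down [-0.  0. -1.] q6 0.98
```

View pics/side1.png

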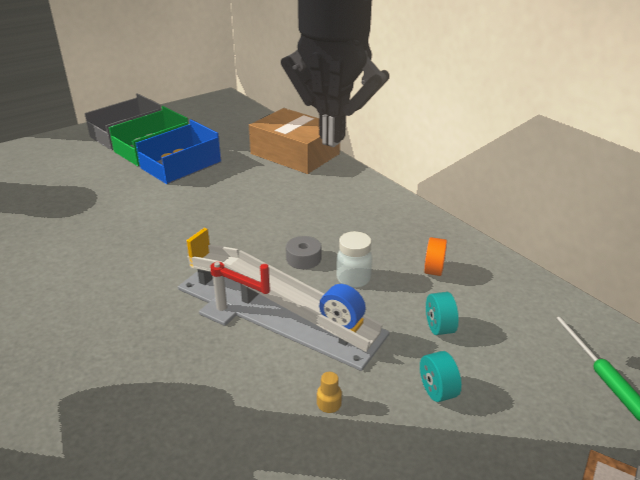

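View pics/wrist1.png

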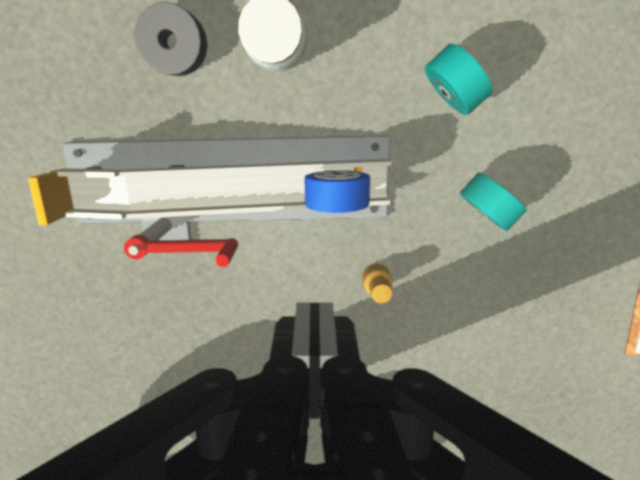

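The side view shows the shut fingers at (333,130), high above the wheel at (342,308). The wrist view shows the keeper parallel to the gutter, with the post at (228,250) and the wheel at (337,190), and clear space behind the wheel.

```bash
python3 -m handwheel '[[-0.0015,0,0.045,0,-0.0085,0,0],[0,0,0.04,0,0,0,0],[0,0.05,0,0,0,0,0],[0,0.05,0,0,0,0,0],[0,0.04,0,0,0,0,0],[0,0,0,0,0,0,0]]'; python3 w.py
```

```text
time: 4.62
tool_pos: [0.5875, -0.1816, 0.1566]
tcp_rot: [-0.4, 2.019, -2.01]
wrist_force: [-0.2, 0.3, 0.8]
width: -0.002
t 4.625 gutter [-0.1699  0.0025] z 0.1566 w -0.002 F [-0.2  0.3  0.8]
yaw err of tool z vs downhill deg 0.5 down [-0.009  0.003 -1.   ] q6 0.85
```

```bash
python3 -m handwheel '[[-0.0025,0.04,0.001,0,0.004,0,0],[0,0.04,0,0,0,0,0],[0,0.022,0,0,0,0,0],[0,0,0,0,0,0,0]]'; python3 w.py
python3 - <<'E'
from workcell import optics; import cv2
for n in("side","scene"):
    c=optics.read_camera(n); i=c["image"][:,:,::-1]; i=i[200:400,200:460] if n=="side" else i[160:360,180:440]; cv2.imwrite(f"pics/{n}2.png",cv2.resize(i,None,fx=3,fy=3)[:600,:780])
E
```

```text
time: 5.12
tool_pos: [0.5934, -0.1825, 0.0593]
tcp_rot: [-0.388, 2.015, -2.014]
wrist_force: [-0.2, -1.2, -0.0]
width: 0.003
t 5.125 gutter [-0.1729 -0.0026] z 0.0593 w 0.003 F [-0.2 -1.2 -0. ]
yaw err of tool z vs downhill deg 0.22 down [-0.001  0.    -1.   ] q6 0.85
```

View pics/side2.png

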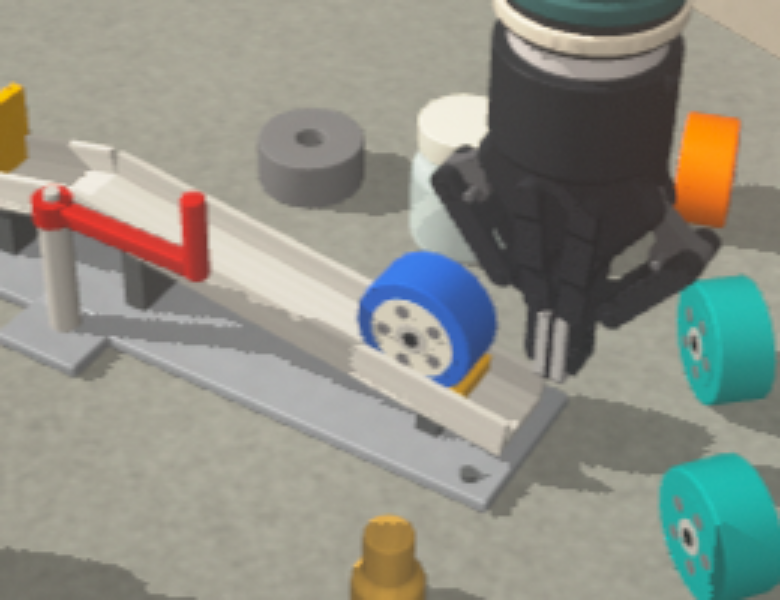

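View pics/scene2.png

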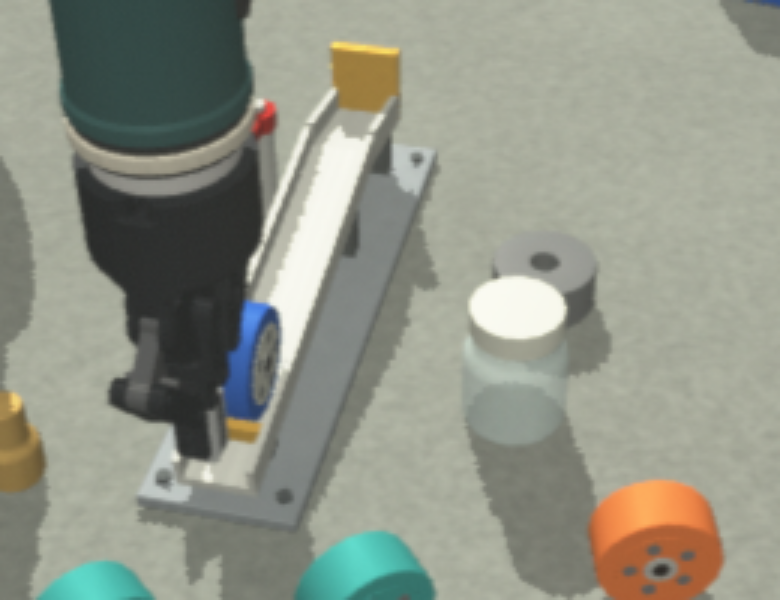

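The side view shows the fingertips at (550,360), behind the wheel at (428,320) and clear of the sill and walls. I'll start a slow push.

```bash
python3 -m handwheel '[[0.002,0.004,-0.006,0,0,0,0],[0,0,-0.006,0,0,0,0],[0,0,-0.005,0,0,0,0],[0,-0.0007,-0.005,0,0,0,0],[0,-0.0008,-0.006,0,0,0,0],[0,-0.0008,-0.006,0,0,0,0]]'; python3 w.py;  python3 - <<'E'
from workcell import optics; import cv2
for n in("side",):
    c=optics.read_camera(n); i=c["image"][:,:,::-1]; i=i[200:400,200:460]; cv2.imwrite(f"pics/{n}3.png",cv2.resize(i,None,fx=3,fy=3)[:600,:780])
E
```

```text
time: 5.98
tool_pos: [0.5794, -0.1516, 0.0579]
tcp_rot: [-0.384, 2.014, -2.015]
wrist_force: [-0.3, -0.8, -0.6]
width: 0.003
t 5.975 gutter [-0.139  -0.0009] z 0.0579 w 0.003 F [-0.3 -0.8 -0.6]
yaw err of tool z vs downhill deg 0.12 down [ 0.001 -0.    -1.   ] q6 0.9
```

View pics/side3.png

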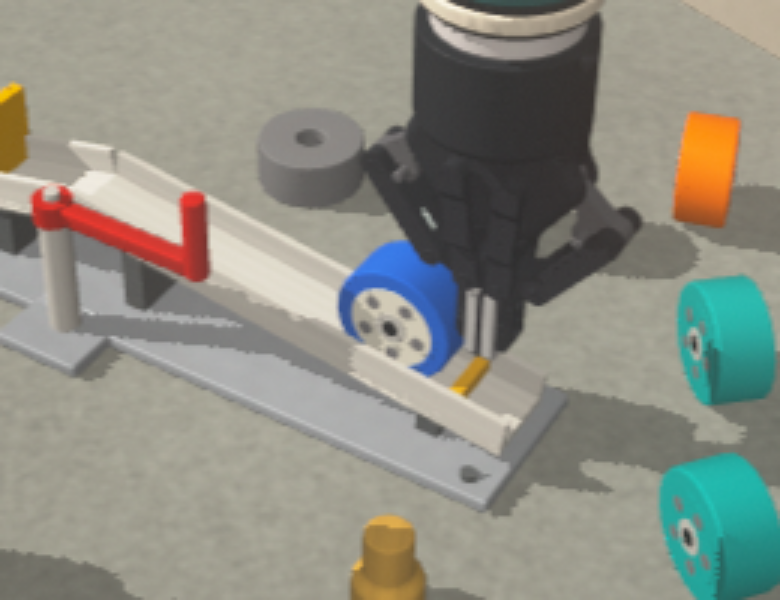

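The wheel is now at (395,325), off the sill and rolling up against the fingertips. The force is below 1 N.

```bash
python3 -m handwheel '[[0,-0.0011,-0.008,0,0,0,0],[0,-0.0011,-0.008,0,0,0,0],[0,-0.0011,-0.008,0,0,0,0],[0,-0.0011,-0.008,0,0,0,0],[0,-0.0011,-0.008,0,0,0,0],[0,-0.0011,-0.008,0,0,0,0],[0,-0.0011,-0.008,0,0,0,0],[0,-0.0011,-0.008,0,0,0,0]]'; python3 w.py
cat > cam.py <<'E'
import sys; from h import *; from workcell import optics
k=sys.argv[1]
for n in sys.argv[2:]:
    c=optics.read_camera(n); i=c["image"][:,:,::-1]; i=i[200:400,160:420] if n=="side" else i[140:340,180:440]; cv2.imwrite(f"pics/{n}{k}.png",cv2.resize(i,None,fx=3,fy=3)[:600,:780])
    W=cloud(c); g=w2g(W); m=masks(c["image"])["blue"]&(abs(g[...,0])<.2)&(abs(g[...,1])<.05)
    q=np.c_[g[m],W[m][:,2]]; top=q[q[:,2]>q[:,2].max()-.004]
    print(n,len(q),"blue min",q.min(0).round(3),"max",q.max(0).round(3),"crown mean",top.mean(0).round(4))
E
python3 cam.py 4 side
```

```text
time: 7.02
tool_pos: [0.5554, -0.0918, 0.0665]
tcp_rot: [-0.385, 2.015, -2.015]
wrist_force: [0.8, -1.1, 0.9]
width: 0.001
t 7.025 gutter [-0.0746 -0.0005] z 0.0665 w 0.001 F [ 0.8 -1.1  0.9]
yaw err of tool z vs downhill deg 0.12 down [-0. -0. -1.] q6 0.99
side 623 blue min [-0.063 -0.014  0.051] max [-0.004  0.015  0.101] crown mean [-0.0328  0.0032  0.099 ]
```

View pics/side4.png

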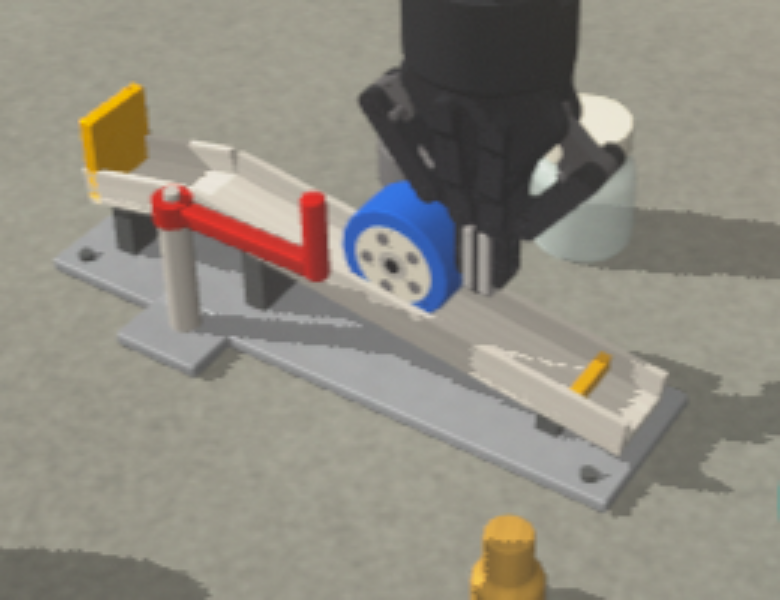

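The wheel is at (395,262) and centred, with its centre at x ≈ -33 mm, 42 mm ahead of the TCP. The fingertips contact it cleanly, so I'll continue.

```bash
python3 -m handwheel '[[0,-0.0013,-0.009,0,0,0,0],[0,-0.0013,-0.009,0,0,0,0],[0,-0.0013,-0.009,0,0,0,0],[0,-0.0013,-0.009,0,0,0,0],[0,-0.0013,-0.009,0,0,0,0],[0,-0.0013,-0.009,0,0,0,0],[0,-0.0013,-0.009,0,0,0,0],[0,-0.0013,-0.009,0,0,0,0]]'; python3 w.py; python3 cam.py 5 side
```

```text
time: 8.07
tool_pos: [0.5288, -0.0248, 0.0768]
tcp_rot: [-0.385, 2.015, -2.015]
wrist_force: [-0.1, -0.5, 0.2]
width: 0.003
t 8.075 gutter [-0.0025 -0.0003] z 0.0768 w 0.003 F [-0.1 -0.5  0.2]
yaw err of tool z vs downhill deg 0.12 down [-0. -0. -1.] q6 1.1
side 455 blue min [ 0.011 -0.012  0.061] max [0.068 0.015 0.112] crown mean [0.038  0.0038 0.1094]
```

View pics/side5.png

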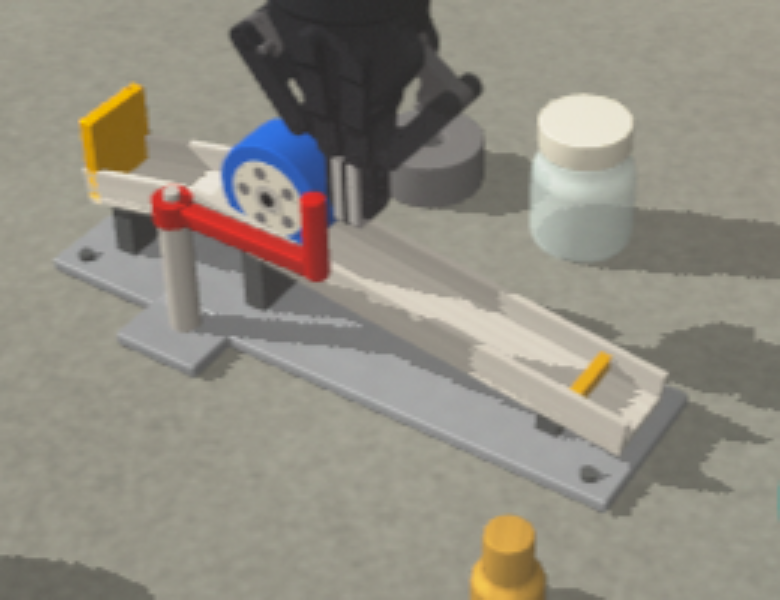

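The wheel is at (266,200), centre x ≈ 38 mm, still centred. Next I'll slow down and take it over the crest.

```bash
python3 -m handwheel '[[0,-0.0011,-0.008,0,0,0,0],[0,-0.0011,-0.008,0,0,0,0],[0,-0.0011,-0.008,0,0,0,0],[0,-0.001,-0.007,0,0,0,0],[0,-0.0007,-0.005,0,0,0,0],[0,-0.0005,-0.004,0,0,0,0],[0,0,-0.003,0,0,0,0],[0,0,-0.003,0,0,0,0]]';python3 -m handwheel '[[0,0,-0.003,0,0,0,0],[0,0,-0.003,0,0,0,0],[0,0,-0.003,0,0,0,0],[0,0,-0.003,0,0,0,0],[0,0,0,0,0,0,0]]'; python3 w.py; python3 cam.py 6 side scene
```

```text
time: 9.12
tool_pos: [0.512, 0.0176, 0.0822]
tcp_rot: [-0.385, 2.015, -2.015]
wrist_force: [0.9, 0.2, 0.1]
width: -0.004
time: 9.75
tool_pos: [0.5076, 0.0288, 0.0823]
tcp_rot: [-0.385, 2.015, -2.015]
wrist_force: [-0.4, -0.3, -0.8]
width: 0.001
t 9.75 gutter [ 0.0551 -0.0002] z 0.0823 w 0.001 F [-0.4 -0.3 -0.8]
yaw err of tool z vs downhill deg 0.14 down [-0.  0. -1.] q6 1.2
side 711 blue min [ 0.085 -0.014  0.062] max [0.147 0.016 0.113] crown mean [0.1144 0.0016 0.1102]
scene 117 blue min [ 0.068 -0.014  0.074] max [ 0.127 -0.003  0.133] crown mean [ 0.0777 -0.0134  0.1315]
```

View pics/side6.png

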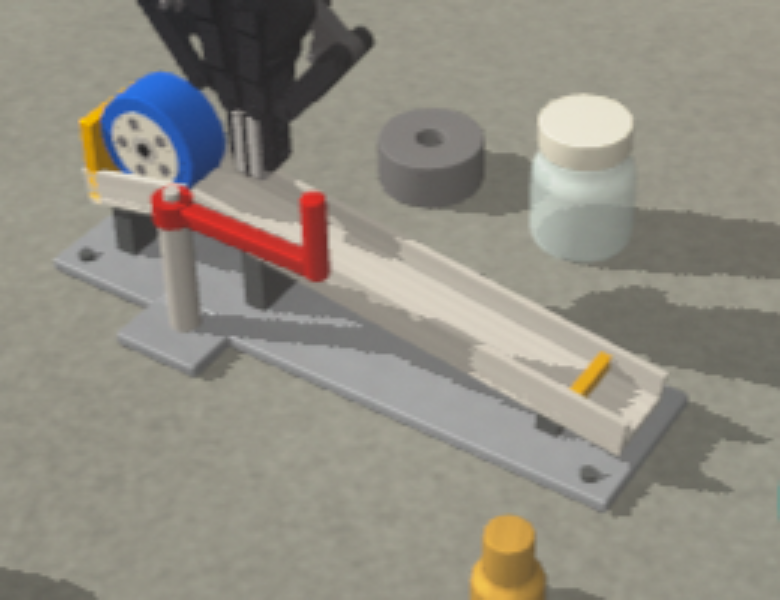

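View pics/scene6.png

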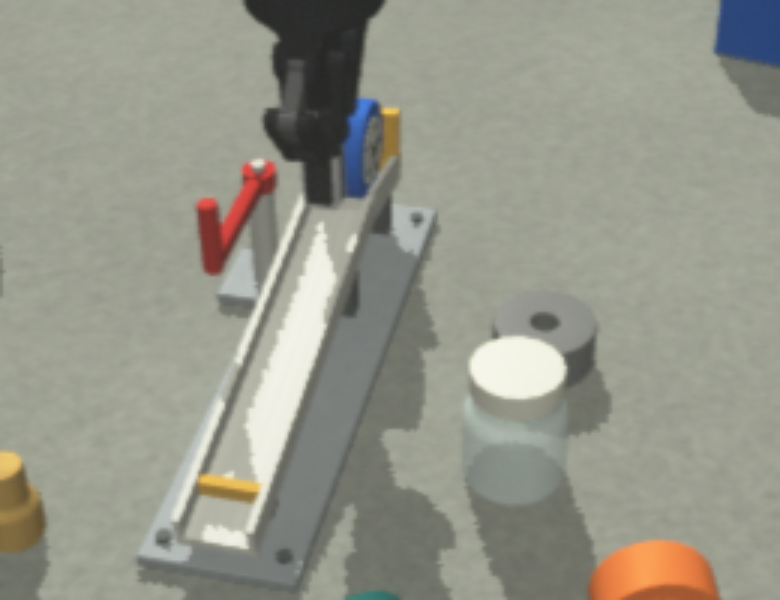

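The side view shows the wheel at (143,148), at home against the stop (crown at x ≈ 114 mm, height 110 mm). The keeper is still open, with its post at (313,237). I'll back off, rise over the post and come down on its outer side.

```bash
python3 -m handwheel '[[0,0,0.01,0,0,0,0],[0,-0.03,0.02,0,0,0,0],[0,-0.045,0.02,0,0,0,0],[0.02,0,0.018,0,0,0,0],[0.035,0,0,0,0,0,0],[0.03,0,0,0,0,0,0],[0,0,0,0,0,0,0]]';python3 w.py
```

```text
time: 10.72
tool_pos: [0.4522, -0.067, 0.1571]
tcp_rot: [-0.384, 2.016, -2.017]
wrist_force: [0.0, 0.6, 0.2]
width: 0.001
t 10.725 gutter [-0.0137  0.0864] z 0.1571 w 0.001 F [0.  0.6 0.2]
yaw err of tool z vs downhill deg 0.0 down [-0.001 -0.    -1.   ] q6 0.99
```

```bash
python3 -m handwheel '[[0,0.04,0,0,0,0,0],[0,0.019,0,0,0,0,0],[-0.007,0,0,0,0,0,0],[-0.007,0,0,0,0,0,0],[0,0,0,0,0,0,0]]';python3 w.py; python3 cam.py 7 side scene
```

```text
time: 11.35
tool_pos: [0.469, -0.0608, 0.0997]
tcp_rot: [-0.382, 2.013, -2.015]
wrist_force: [0.4, -0.2, 0.2]
width: -0.003
t 11.35 gutter [-0.014   0.0686] z 0.0997 w -0.003 F [ 0.4 -0.2  0.2]
yaw err of tool z vs downhill deg 0.16 down [ 0.003 -0.    -1.   ] q6 1.01
side 372 blue min [ 0.085 -0.012  0.06 ] max [0.145 0.016 0.112] crown mean [0.117  0.0085 0.11  ]
scene 366 blue min [-0.002 -0.012  0.074] max [0.128 0.036 0.412] crown mean [0.0178 0.0184 0.4122]
```

View pics/side7.png

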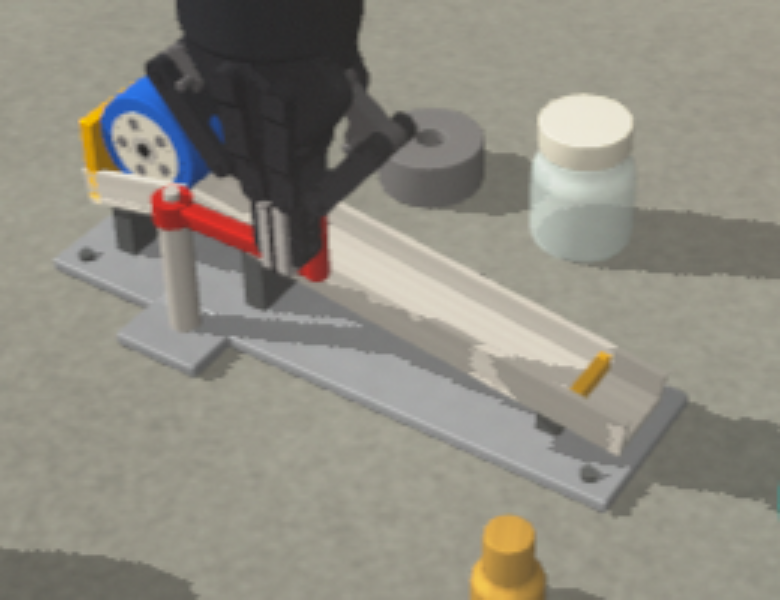

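View pics/scene7.png

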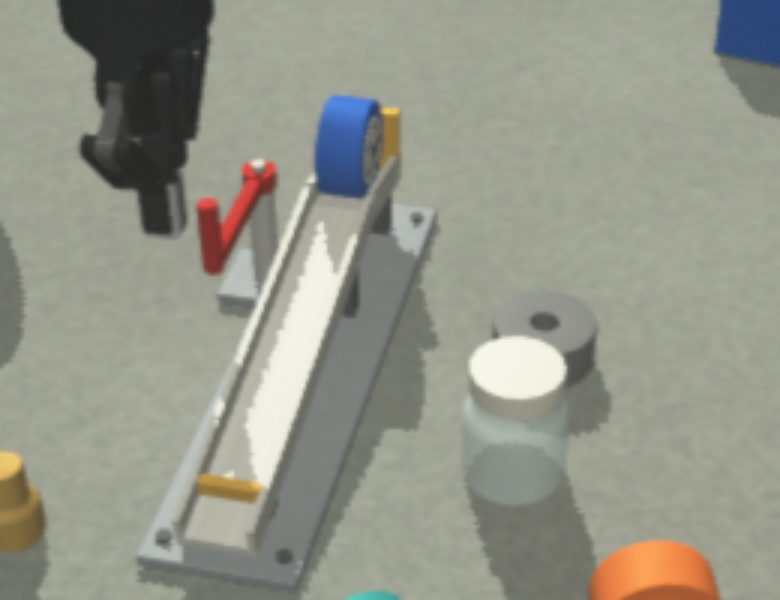

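The wheel rests at (348,145) against the stop. The fingertips at (160,215) stand outside the post at (208,235). I'll swing the keeper by following its arc.

```bash
python3 -m handwheel '[[-0.005,0,0,0,0,0,0],[-0.0135,0,0.0016,0,-0.157,0,0],[-0.0135,0,0.0016,0,-0.157,0,0],[-0.0135,0,0.0016,0,-0.157,0,0],[-0.0135,0,0.0016,0,-0.157,0,0],[0,0,0,0,0,0,0]]';python3 w.py; python3 cam.py 8 side scene
```

```text
time: 12.2
tool_pos: [0.5193, -0.0332, 0.0985]
tcp_rot: [-0.885, 1.612, -1.613]
wrist_force: [-0.1, 0.0, -0.6]
width: -0.001
t 12.2 gutter [-0.0068  0.0116] z 0.0985 w -0.001 F [-0.1  0.  -0.6]
yaw err of tool z vs downhill deg 36.05 down [ 0.001  0.    -1.   ] q6 0.45
side 714 blue min [ 0.084 -0.013  0.062] max [0.146 0.016 0.113] crown mean [0.1142 0.0016 0.1103]
scene 389 blue min [ 0.083 -0.012  0.067] max [0.126 0.014 0.112] crown mean [0.1128 0.0005 0.1096]
```

View pics/side8.png

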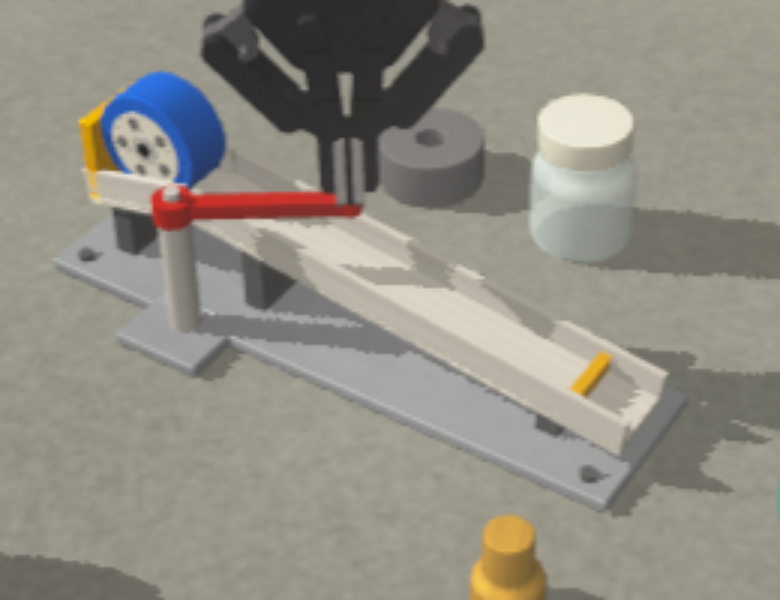

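View pics/scene8.png

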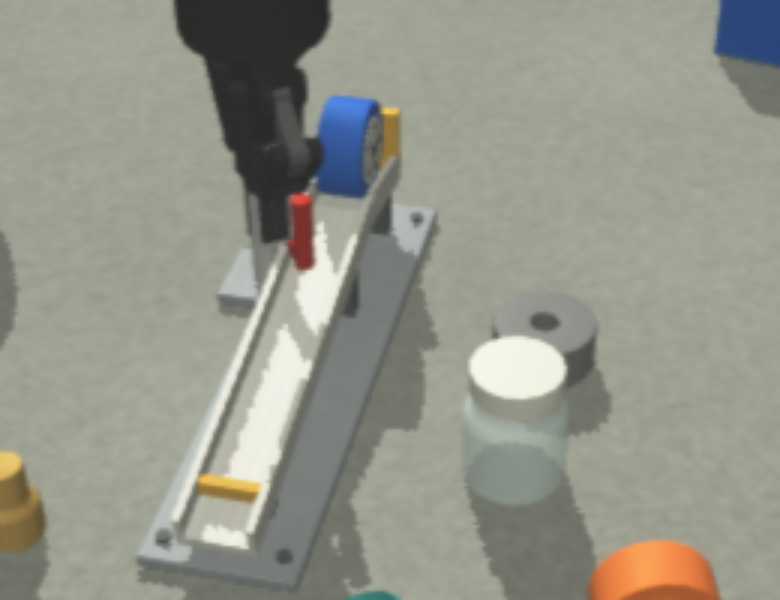

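The keeper post at (302,230) is being carried round and is about 36° across. The wheel at (348,145) is undisturbed. I'll continue to the hard stop.

```bash
python3 -m handwheel '[[-0.0135,0,0.0016,0,-0.157,0,0],[-0.0135,0,0.0016,0,-0.157,0,0],[-0.0135,0,0.0016,0,-0.157,0,0],[-0.0135,0,0.0016,0,-0.157,0,0],[-0.0135,0,0.0016,0,-0.157,0,0],[-0.0120,0,0.0016,0,-0.157,0,0],[0,0,0,0,0,0,0]]';python3 w.py
cat >> cam.py <<'E'
    h=cv2.cvtColor(c["image"],cv2.COLOR_RGB2HSV).astype(int)
    red=((h[...,0]<5)|(h[...,0]>172))&(h[...,1]>130)&(abs(g[...,0])<.2)&(abs(g[...,1])<.12)
    for nm,m in(("post",red&(W[...,2]>.093)),("arm",red&(W[...,2]>.07)&(W[...,2]<.09))):
        if m.any(): q=np.c_[g[m],W[m][:,2]]; print(nm,len(q),q.mean(0).round(4),q.min(0).round(3),q.max(0).round(3))
E
python3 cam.py 9 side scene
```

```text
time: 13.18
tool_pos: [0.541, 0.0405, 0.0983]
tcp_rot: [-1.363, 0.93, -0.929]
wrist_force: [0.1, -0.1, -0.1]
width: -0.002
t 13.175 gutter [ 0.0538 -0.0356] z 0.0983 w -0.002 F [ 0.1 -0.1 -0.1]
yaw err of tool z vs downhill deg 89.92 down [-0. -0. -1.] q6 -0.35
side 681 blue min [ 0.085 -0.013  0.062] max [0.145 0.016 0.113] crown mean [0.114  0.0015 0.1103]
post 33 [ 0.0721 -0.0363  0.1071] [ 0.069 -0.04   0.093] [ 0.077 -0.034  0.122]
arm 458 [0.0699 0.0119 0.0835] [ 0.063 -0.043  0.071] [0.088 0.054 0.09 ]
scene 183 blue min [ 0.083 -0.008  0.08 ] max [0.1   0.013 0.106] crown mean [0.0964 0.0032 0.1037]
post 2 [ 0.0558 -0.0452  0.0995] [ 0.045 -0.047  0.093] [ 0.067 -0.043  0.106]
arm 305 [0.0685 0.0101 0.0825] [ 0.063 -0.044  0.075] [0.082 0.055 0.09 ]
```

View pics/side9.png

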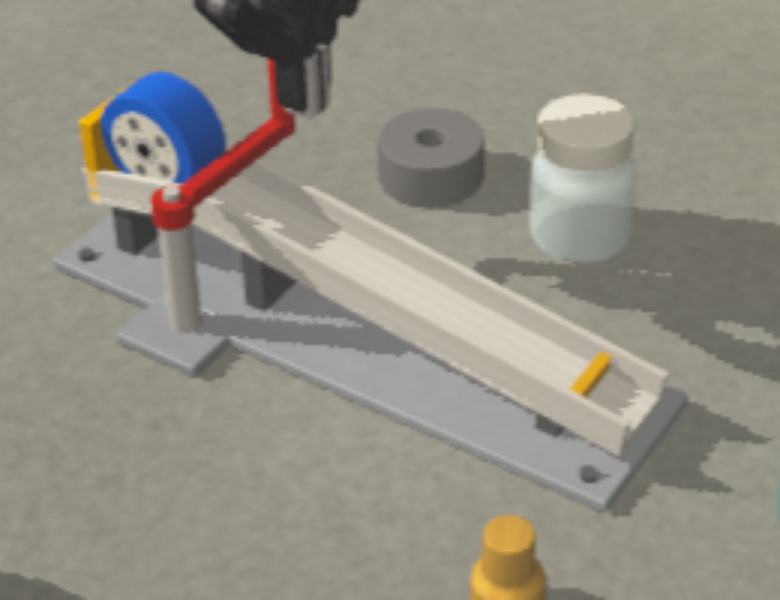

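View pics/scene9.png

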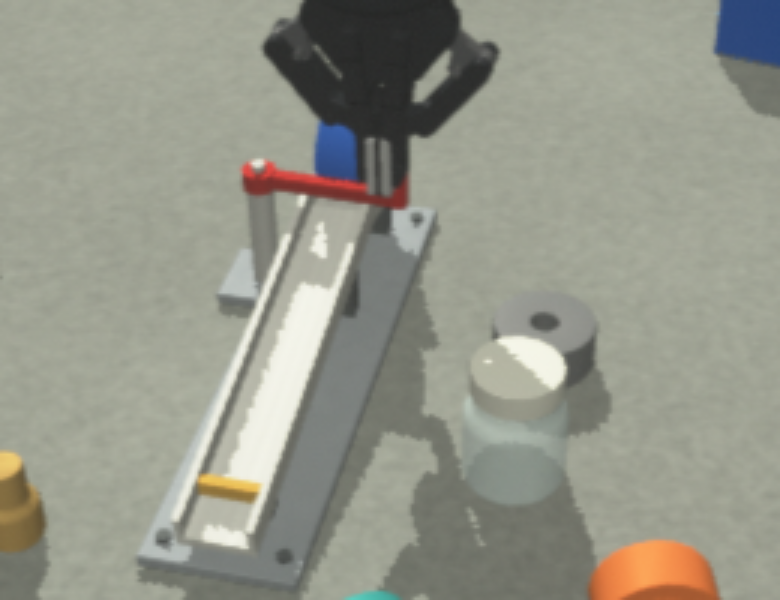

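The arm now lies across the gutter, with its post at (275,90) in the side view. No contact force shows yet, so I'll ease it on to the hard stop.

```bash
for i in 1 2; do python3 -m handwheel '[[-0.0015,0,0,0,0,0,0],[-0.001,0,0,0,0,0,0],[0,0,0,0,0,0,0]]';python3 w.py; done
```

```text
time: 13.65
tool_pos: [0.5404, 0.0425, 0.0982]
tcp_rot: [-1.364, 0.928, -0.928]
wrist_force: [-0.7, -0.4, 0.3]
width: -0.0
t 13.65 gutter [ 0.0559 -0.0357] z 0.0982 w -0.0 F [-0.7 -0.4  0.3]
yaw err of tool z vs downhill deg 90.03 down [-0. -0. -1.] q6 -0.34
time: 14.02
tool_pos: [0.5398, 0.0444, 0.0983]
tcp_rot: [-1.365, 0.927, -0.928]
wrist_force: [1.2, -3.9, -0.6]
width: 0.0
t 14.025 gutter [ 0.0579 -0.0359] z 0.0983 w 0.0 F [ 1.2 -3.9 -0.6]
yaw err of tool z vs downhill deg 90.09 down [ 0.    -0.001 -1.   ] q6 -0.34
```

The 4 N reaction pointing downhill means the keeper is on its hard stop. I'll back off and check.

```bash
python3 -m handwheel '[[0.01,0,0,0,0,0,0],[0.025,0,0,0,0,0,0],[0,-0.05,0,0,0,0,0],[0,-0.06,0,0,0,0,0],[0.04,-0.03,0,0,0,0,0],[0.05,0,0,0,0,0,0],[0.05,0,0,0,0,0,0],[0,0,0,0,0,0,0]]';python3 w.py; python3 cam.py 10 side scene
```

```text
time: 15.02
tool_pos: [0.6049, -0.1209, 0.2383]
tcp_rot: [-1.362, 0.93, -0.931]
wrist_force: [0.0, 0.5, 0.5]
width: -0.001
t 15.025 gutter [-0.1197 -0.0359] z 0.2383 w -0.001 F [0.  0.5 0.5]
yaw err of tool z vs downhill deg 89.85 down [ 0.001 -0.    -1.   ] q6 -0.61
side 672 blue min [ 0.084 -0.013  0.061] max [0.146 0.016 0.113] crown mean [0.1146 0.0017 0.1101]
post 120 [ 0.072  -0.0383  0.1092] [ 0.066 -0.047  0.094] [ 0.079 -0.033  0.122]
arm 453 [0.0713 0.012  0.0835] [ 0.062 -0.042  0.074] [0.088 0.055 0.09 ]
scene 353 blue min [ 0.083 -0.012  0.082] max [0.127 0.014 0.112] crown mean [0.1132 0.0005 0.1097]
post 90 [ 0.0698 -0.0405  0.1088] [ 0.066 -0.045  0.093] [ 0.079 -0.035  0.122]
arm 345 [0.0698 0.0056 0.0828] [ 0.061 -0.045  0.075] [0.081 0.055 0.09 ]
```

View pics/side10.png

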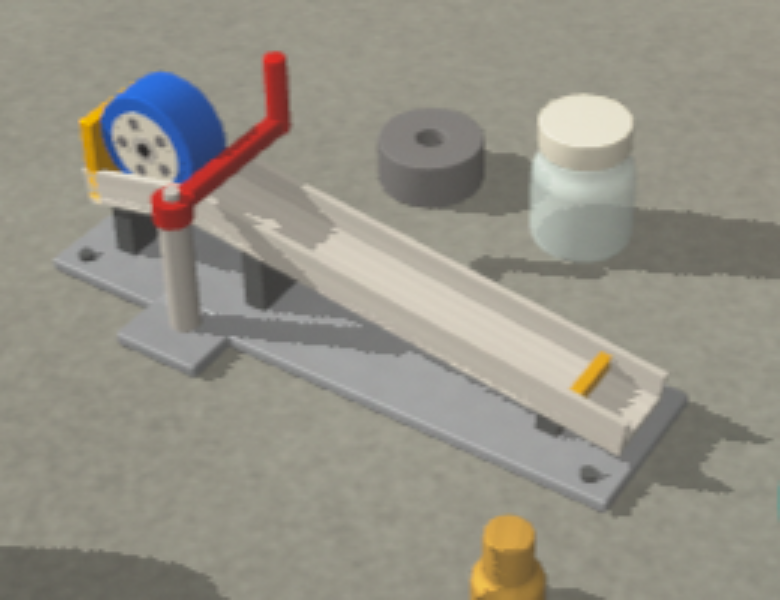

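View pics/scene10.png

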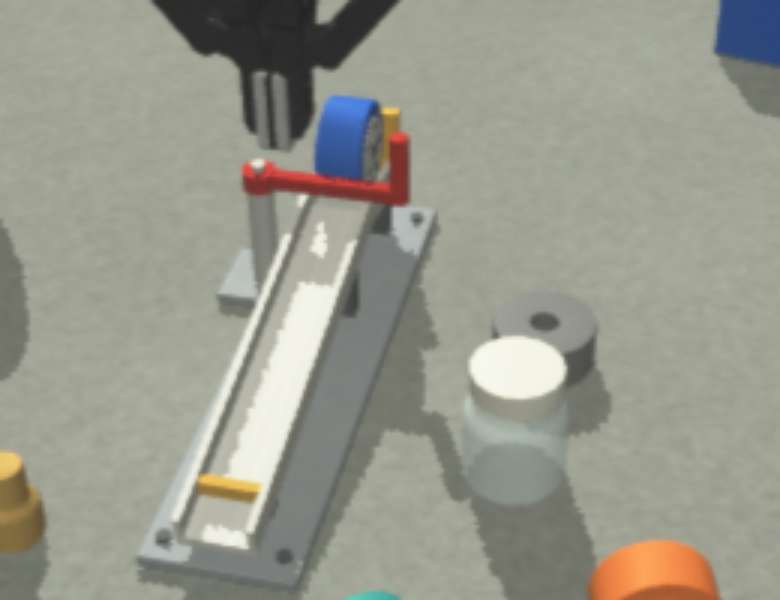

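The post's axis is at x ≈ 71 mm, with the pivot at 73 mm, so the arm is within about 0.03 rad of square. The wheel is at x ≈ 114 mm with its crown at 110 mm, and the jar, spare and fitting look unmoved. The fingers are clear, so I'll hand in.

```bash
python3 -c "
from workcell import workorder; print(workorder.finish_job())"
```

```text
the job is handed in; nothing more can be done
None
```

The job is done and handed in at about 15 s of the 54 s allowed. With the fingers shut, I pushed the wheel slowly up the gutter and over the crest; it rolled the last stretch into the dip by itself. I then swung the keeper round by its post until a reaction of about 4 N showed it was on its hard stop, and backed the arm clear.

My last checks, from both camera views before handing in:
- **Wheel:** its centre is about 114 mm uphill and within 2 mm of the middle. Its crown is at 110 mm, so the centre is about 80 mm high. It was in the same place in each of the last few pictures.
- **Keeper:** the post's axis is at x ≈ 71 mm and the pivot at 73 mm, so the arm is within about 0.03 rad of square across the gutter.
- **Bystanders:** the jar, spare wheel and fitting look unmoved in the pictures. I did not re-measure their positions at the end.
- **Robot:** the last force reading showed no contact, with the fingers about 240 mm above the bench.

No check failed. The two views differed by 1 to 2 mm, which is within the camera calibration. I did not measure the wheel's speed or the finger force on it; wrist force readings between moves stayed under about 2 N while pushing it.

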